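# Set the jig stop and torque its clamp screw

## Robot

A 6-joint arm with a two-finger parallel gripper is mounted at the origin on the work surface. World frame = base frame: x ahead of the robot, y to its left, z up, the work surface at z = 0. Lengths are in m, angles in rad, forces in N, time in s.
With the tool pointing down it reaches from about 0.35 to 0.975 m from the base axis. Payload 17.4 kg.
Tool frame: the origin (TCP) lies on the centre line of the jaws, within the pads' length; the fingertips stand 25 mm ahead of it and the grasp point (between the pads) lies 6 mm ahead of it; x points along the fingers, y is the direction in which the jaws open and shut, and the axes are right-handed (so a half turn about x gives the same grasp; the last joint's range is limited). The gripper opens to 85 mm and grips with 20 to 120 N. Pads are 22 mm wide; open, the fingers measure 114 mm over their backs; the gripper's body (76 mm by 85 mm) begins 54 mm behind the grasp point. The pads swing forward as they close: fully open they stand 13 mm farther back than shut.
Start: joints at [-1.371, 0.116, 1.442, -0, 1.584, -0.038], TCP at [0.159, -0.656, 0.256] pointing down, gripper open.
Joint ranges: [-2.83, 2.83], [-0.83, 2.19], [0.07, 2.5], [-1.14, 4.28], [0.01, 3], [-2.97, 2.97]. Speed limits (rad/s): [1.89, 1.89, 2.22, 3.14, 3.14, 3.14].

## Interface

Orientations are given as a unit quaternion [w, x, y, z].
In Python, from bench import env, viewer gives the robot as it stands.
- The arm moves only by the tool send_rows, never from a script. Its argument "moves" is a list of rows, each an object of numbers: "jaw": the opening, from -1 (shut) to 1 (fully open); "tx", "ty", "tz": the shift along the tool's x, y, z as a fraction of full scale; "turn": the turn about the tool's x as a fraction of full scale. A call has 1 to 12 rows; each row shifts and turns the pose as measured when the row begins, along the tool's axes as they then stand; what a row does not reach is not made up. Full scale, the value 1, is 6 cm for a shift and 0.08 rad for a turn. A row lasts 1/8 s, in which the tool goes at most 62.5 mm and 10.7 degrees, less where a joint would pass 70% of its speed; a pose out of reach is approached as far as the arm can. A call with a number of a shift or a turn outside -1 to 1 is refused whole. A call with a gripper value outside its range is refused whole. The fingers move at their own pace and stop on an object; "newtons" is the grip in N (left out, the last holds). Time passes only in rows, so rows that do not move let the fingers close. It gives the time, the measured TCP pose, the force and the opening at its end, in the units of the state.
- env.observe(): the state, without advancing time (a new reading comes with each control period).
- viewer.snapshot(name): name is "scene" or "top" or "wrist"; returns a dict with "image" (420x560x3 uint8, red, green, blue), "range_z" (420x560 float32, m along the optical axis (not along the pixel's ray), 0 where there is no reading), "mtx" (3x3 intrinsics, pixels), "eye" and "orientation" of the camera in the world. Camera axes: x right, y down, z forward; pixel columns grow to the right and rows downward; lengths in m; the calibration is good to about 2 mm. The wrist camera is an equidistant fisheye: a pixel r from the principal point sees the ray r / f radians off the axis. A picture is of the moment at which its call begins.
- env.close_job(): hands the job in, once; it reports no verdict.
The state is a dict: "time": time; "q": joint angles; "qd": joint speeds; "joint_torque": joint torques, N m; "position": TCP position; "eef_rot": TCP orientation; "ft_force": force on the tool from outside, world axes, zero at the start; "torque": the same for the moment, N m; "gripper_width": finger opening in m.
Only numpy, scipy, OpenCV 4.12 (cv2) and the standard library are available. Lean on these libraries where they do the work, as an engineer would, in place of code of your own. Each camera call takes 0.05 s, during which the arm holds its last target. There are 200 camera calls.

## Task

Slide the blue stop block along the jig's bar until its red pointer is in line with the yellow mark, and let go of it there. Then pull the handle of the click wrench on its clamp screw clockwise, towards you, until the wrench breaks over at its hinge; stop at the click rather than forcing the hinge on towards its end, and let go, leaving the handle where it sprang straight and the pointer still on the mark. Leave the wheel and the bin alone.

Things in the scene. Friction and masses are not known exactly. Their poses are not given: they have to be found in the camera images.
- jig: Green bench jig, 660 mm (y) by 170 mm (x), fixed; origin under its middle, x away from the robot, y along its bar. The bar, 25 mm square, runs along y, its centre 110 mm up, above the origin. All on the bar leans 0.45 rad (26 deg) towards the robot: square to the slope is (-0.435, 0, 0.900), up-slope (0.900, 0, 0.435) in jig axes. Grip fin and wrench square to the slope, from the robot's side.
- tube (a point): Middle of an 18 mm steel tube that runs along jig y over the whole jig, 340 mm above the bench, on two 18 mm posts 318 mm either side of the middle. It is straight above the fin and the wrench's start: no room there for a gripper pointing straight down; tilted square to the slope it passes below the tube. Once the handle is drawn 70 mm down-slope, an upright tool clears it too.
- mark: Yellow marker clip, 6 mm wide along the bar, fixed on the silver scale strip on the robot's side of the bar. Axes as the jig's; origin on the bar's centre line. Only its place along the bar (jig y) matters: the pointer must come level with it. At the start it is 30 to 150 mm to the +y side of the pointer.
- stop: Blue stop block, 50 by 50 by 44 mm, that slides along the bar only; origin at its centre, on the bar's centre line; x up-slope, y along the bar, z square to the slope. About 12 N along the bar moves it; it stays where it is left. The screw does not lock it: more than 12 N along the bar, through the wrench too, shifts it.
- pointer (a point): Tip of the red pointer (4 mm wide) on the stop block's side towards the robot.
- fin (a point): Grip point of the red fin by which the block is slid: 12 mm thick along the bar, 32 mm wide up-slope; its top is 21 mm above this point and its foot 31 mm below, square to the slope. It stands 80 mm to the +y side of the screw, with 50 mm free towards the wrench head.
- screw (a point): Centre of the wrench head (44 mm across, 22 mm high) on the clamp screw's axis, which is square to the slope; 52 mm above the bar's centre line along that axis.
- grip (a point): Middle of the wrench's rubber grip (24 mm thick, 90 mm long), 160 mm from the screw axis, level with screw square to the slope. At the start it points to jig -y, between 0.15 rad up-slope and 0.4 rad down-slope of it. It turns about the screw, clockwise from above (end towards the robot, down-slope): about 3 N at first; 0.4 to 0.9 rad on the screw is tight and at about 7 N it breaks over.
- click (a joint): Break-over hinge of the wrench, at the red ring 35 mm from the screw axis: 0 rad while straight, 0.40 at its end. It holds at 0 up to the set torque, then gives way under a nearly constant 7 to 8 N at the grip, with no further rise until its end, and springs straight when let go. Broken over: beyond 0.10 rad. Beyond 0.30 rad it is forced.
- wheel: Castor wheel, black tyre and red hub, 116 mm across and 30 mm high, loose, lying flat on the robot's side of the jig; origin under its centre. To be left alone.
- bin: Blue stock bin, 120 mm by 100 mm by 60 mm high, open and loose, on the robot's side of the jig; origin under its centre. To be left alone.

How it is judged:
On the way, in this order (a step that is already met when the one before it is completed fails the run):
1. the pointer stands within 6 mm of the mark along the bar and the block has been let go (y of pointer in the frame of mark between -0.006 and 0.006 m and contact force between the fingers and stop below 0.5 N), for 0.2 s.
2. the wrench has broken over: its hinge beyond 0.10 rad (value of joint click above 0.1 rad), for 0.05 s.
At the end, for the whole second after the job is handed in: The pointer is within 6 mm of the mark along the bar, the wrench has been broken over and is straight again (hinge under 0.05 rad), its handle still turned to the tight side (middle of the grip at least 65 mm down-slope of the screw), block at rest and nothing touched (all of step 1 and value of joint click below 0.05 rad and x of grip in the frame of stop below -0.065 m and linear speed of stop below 0.01 m/s).
It fails at once if the wrench's hinge is forced beyond 0.30 rad (value of joint click above 0.3 rad).
It fails at once if the wheel is moved by more than 30 mm (distance of wheel from where it was at the start of the episode above 0.03 m).
It fails at once if the bin is moved by more than 30 mm (distance of bin from where it was at the start of the episode above 0.03 m).
It also fails if it takes over 61 s, if anything falls off the work surface, if the arm or the gripper's body presses on something with over 40 N, if the wrist force passes 120 N, or if a joint passes its speed limit or range.

## Working session

There is one attempt and no reset: what is moved stays moved. The work goes in short steps, Python scripts to look and compute and a tool call to move; the robot and the scene stay as the last step left them, time stands still between calls to the robot, and variables do not carry over. Pictures are saved under pics/ and viewed, about 8 in all and at most 12, crops included, and the job is handed in when it is done.

Besides the shell and the picture viewer there is one more tool, called as name(argument=value, ...) on one line, values as JSON. send_rows: Moves the arm, as the interface text tells. Shift numbers are shares of 6 cm and turn numbers shares of 0.08 rad, none past 1 either way. Its arguments: {"type":"object","properties":{"moves":{"type":"array"},"newtons":{"type":"number"}},"required":["moves"]}

```bash
ls; mkdir -p pics
cat > h.py <<'E'
import numpy as np, cv2
from bench import env, viewer
from scipy.spatial.transform import Rotation as R
def rot(q): return R.from_quat([q[1],q[2],q[3],q[0]]).as_matrix()
def cloud(s):
    z=s["range_z"]; K=np.array(s["mtx"]); v,u=np.mgrid[:z.shape[0],:z.shape[1]]
    P=np.stack([(u-K[0,2])/K[0,0]*z,(v-K[1,2])/K[1,1]*z,z],-1)
    return P@rot(s["orientation"]).T+np.array(s["eye"]), z>0
E
python3 - <<'E'
from h import *
o=env.observe(); print(o)
for n in("scene","top"):
    s=viewer.snapshot(n); np.savez(n+"0.npz",**s); cv2.imwrite(f"pics/{n}0.png",s["image"][:,:,::-1])
    print(n,s["eye"],s["orientation"],s["mtx"])
E
```

```text
pics
{'time': 0.0, 'q': array([-1.37078653e+00,  1.16463501e-01,  1.44229150e+00, -2.31812388e-05,
        1.58400504e+00, -3.77951718e-02]), 'qd': array([-0.00137302, -0.00064637,  0.00081393,  0.00201132,  0.00215751,
       -0.00224457]), 'joint_torque': array([ 1.47064570e-04, -7.31993079e+01, -6.32487845e+01, -2.25733953e-05,
        6.31587449e-03, -4.42119779e-05]), 'position': array([ 0.15896348, -0.65583511,  0.25556103]), 'eef_rot': array([-0.08346795, -0.70207249, -0.08428938,  0.7021557 ]), 'ft_force': array([ 0.77519816,  0.47764581, -0.40836319]), 'torque': array([ 0.03604922, -0.02010568,  0.00041387]), 'gripper_width': 0.0850690583774525}
scene [0.94826056 0.42912192 0.95885798] [-0.12747943  0.33961946  0.88029519 -0.30575807] [[426.98325988   0.         275.13332331]
 [  0.         426.98325988 210.20259204]
 [  0.           0.           1.        ]]
top [0.32887378 0.0091468  1.10421307] [ 0.08981669 -0.69183065  0.71027931 -0.09384354] [[431.13336044   0.         275.24187394]
 [  0.         431.13336044 205.66857634]
 [  0.           0.           1.        ]]
```

View pics/scene0.png

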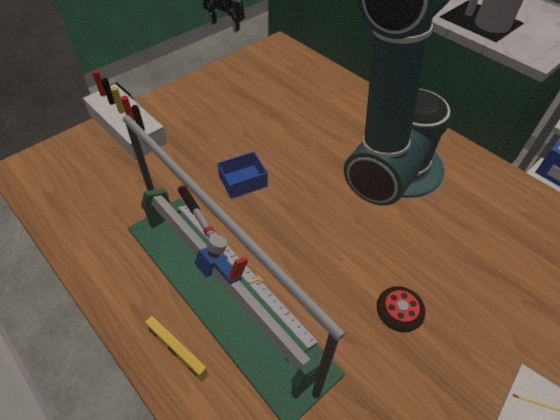

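View pics/top0.png

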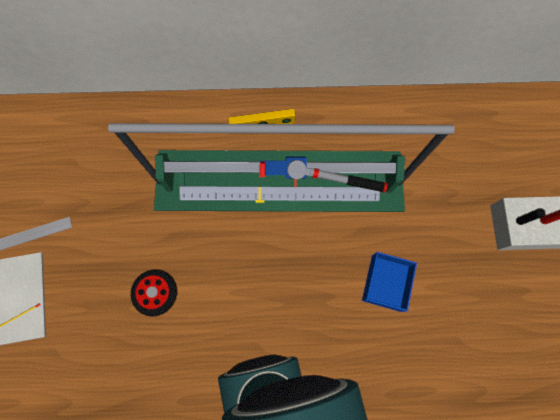

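Top view: the jig spans about px 154–404 × 150–212, with the pointer near (296,183), the mark at (260,195), the fin at (262,169), the wrench head at (297,170) and the grip at (366,183). The wheel is at (153,292) and the bin at (389,282).

```bash
python3 - <<'E'
from h import *
d={}
for n in("top","scene"):
    s=dict(np.load(n+"0.npz")); P,ok=cloud(s); hsv=cv2.cvtColor(s["image"],cv2.COLOR_RGB2HSV); d[n]=(P,ok,hsv)
P,ok,hsv=d["top"]
H,S,V=[hsv[...,i].astype(int) for i in range(3)]
x,y,z=P[...,0],P[...,1],P[...,2]
tube=ok&(z>.32)&(z<.37)&(x>.4); p=P[tube]; 
c=np.polyfit(p[:,1],p[:,0],1); print("tube x=",c,"z",np.percentile(p[:,2],[5,50,95]),"y",p[:,1].min(),p[:,1].max())
g=ok&(H>60)&(H<90)&(S>80)&(z<.06)&(x>.35)&(abs(y)<.5); q=P[g]; print("green z",np.percentile(q[:,2],[5,50,95]))
r=cv2.minAreaRect(q[:,:2].astype(np.float32)); print("base rect",r)
for n in d:
    P,ok,hsv=d[n]; H,S,V=[hsv[...,i].astype(int) for i in range(3)]
    x,y,z=P[...,0],P[...,1],P[...,2]
    reg=ok&(x>.4)&(x<.72)&(abs(y)<.34)&(z>.04)&(z<.3)
    for nm,m in {"red":((H<8)|(H>172))&(S>130)&(V>70),"yel":(H>18)&(H<32)&(S>130)&(V>100),"blue":(H>105)&(H<125)&(S>120),"black":(V<45)}.items():
        k,lab,st,ce=cv2.connectedComponentsWithStats((m&reg).astype(np.uint8),connectivity=8)
        for i in range(1,k):
            if st[i,4]>=6:
                pp=P[lab==i]; print(n,nm,st[i,4],ce[i].round(1),pp.mean(0).round(4),pp.min(0).round(3),pp.max(0).round(3))
P,ok,hsv=d["top"]
for u,v in((297,170),(297,165),(153,292),(389,282)): print(u,v,P[v,u])
E
python3 - <<'E'
import cv2
a=cv2.imread('pics/top0.png')[140:220,225:405]; b=cv2.imread('pics/scene0.png')[175:325,165:325]
import numpy as np
a=cv2.resize(a,None,fx=4,fy=4,interpolation=2); b=cv2.resize(b,(300,281))
o=np.zeros((601,720,3),np.uint8); o[:320]=a; o[320:601,:300]=b
cv2.imwrite('pics/crop0.png',o[:600])
E
```

```text
tube x= [0.0308287  0.68412749] z [0.33892555 0.34690611 0.35018125] y -0.3439104463752578 0.31639043580810766
green z [0.00845178 0.01194691 0.01612982]
base rect ((0.6693025827407837, 0.04214414954185486), (0.3969581425189972, 0.7810407876968384), 20.65671157836914)
top red 73 [262.  169.1] [0.6623 0.0283 0.1781] [0.648 0.023 0.169] [0.683 0.033 0.19 ]
top red 46 [315.6 173. ] [ 0.6556 -0.095   0.1615] [ 0.647 -0.101  0.154] [ 0.666 -0.089  0.167]
top red 15 [295.5 182.7] [ 0.6563 -0.0518  0.0903] [ 0.649 -0.053  0.085] [ 0.665 -0.051  0.095]
top red 32 [384.9 186.6] [ 0.6227 -0.2557  0.1485] [ 0.614 -0.261  0.141] [ 0.635 -0.251  0.154]
top yel 42 [259.5 195.9] [0.6308 0.0381 0.0699] [0.619 0.03  0.062] [0.651 0.047 0.082]
top blue 403 [281.  165.9] [ 0.6857 -0.0162  0.1326] [ 0.66  -0.077  0.116] [0.707 0.02  0.169]
top blue 6 [304.3 176.3] [ 0.6618 -0.0719  0.1214] [ 0.66  -0.074  0.119] [ 0.664 -0.069  0.125]
top blue 288 [391.5 267.1] [ 0.447  -0.2791  0.0538] [ 0.4   -0.336  0.04 ] [ 0.484 -0.219  0.065]
top black 195 [139.3 155.4] [0.6905 0.299  0.2051] [0.686 0.295 0.075] [
[... 1255 characters left out ...]
0.686 -0.318  0.3  ]
scene black 196 [187.3 198.2] [ 0.6372 -0.2106  0.1517] [ 0.621 -0.255  0.14 ] [ 0.653 -0.168  0.159]
scene black 17 [164.7 195.6] [ 0.6591 -0.2916  0.1074] [ 0.654 -0.294  0.09 ] [ 0.667 -0.29   0.12 ]
scene black 187 [150.8 210.5] [ 0.7059 -0.2943  0.0814] [ 0.687 -0.302  0.04 ] [ 0.72  -0.289  0.135]
scene black 27 [212.7 254.5] [ 0.6871 -0.0441  0.1402] [ 0.678 -0.057  0.134] [ 0.693 -0.035  0.144]
scene black 485 [321.1 370.5] [0.7029 0.3045 0.1665] [0.679 0.284 0.041] [0.72  0.314 0.3  ]
297 170 [ 0.66190014 -0.05186939  0.16776935]
297 165 [ 0.67189923 -0.05196159  0.17372406]
153 292 [0.40386022 0.30195441 0.03698994]
389 282 [ 0.4151653  -0.28249016  0.0051946 ]
```

View pics/crop0.png

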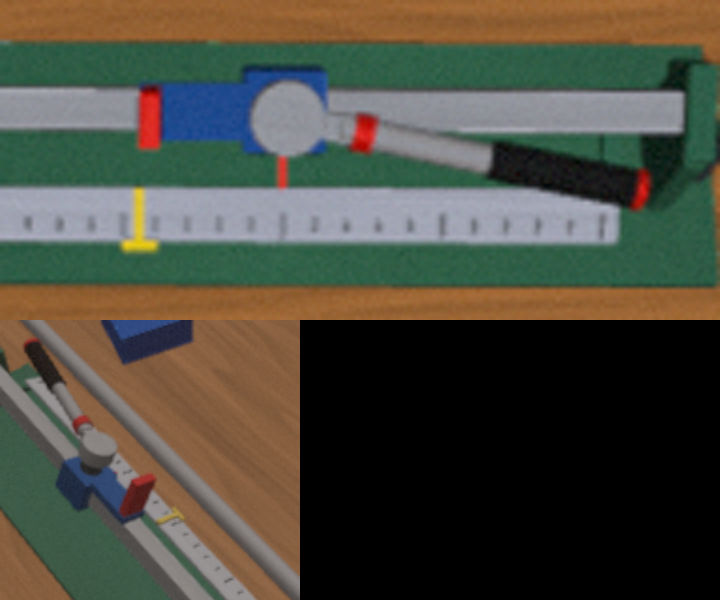

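Measured so far: jig yaw ≈ -0.03 rad, pointer-to-mark ≈ +89 mm, and fin-to-screw = 80 mm, which matches. The moves can't tilt the tool. My plan is to stay upright on the robot's side of the tube with the jaws open along jig x. The far finger then pushes the fin in +y, and later hooks the handle from behind.

```bash
cat >> h.py <<'E'
def plan(targets, pos=None, Rm=None):
    """targets: (x,y,z,yaw of tool y, rows); prints tx,ty,tz,turn per row"""
    o=env.observe(); p=np.array(o["position"]); M=rot(o["eef_rot"])
    if pos is not None: p=np.array(pos)
    for x,y,z,yaw,n in targets:
        cur=np.arctan2(M[1,1],M[0,1]); dy=(yaw-cur+np.pi)%(2*np.pi)-np.pi
        t=np.array([x,y,z])
        for i in range(n):
            d=(t-p)/(n-i); l=M.T@d/.06; a=-dy/n
            l=np.clip(l.round(3),-1,1); k=round(a/.08,3)
            print('{"jaw":1,"tx":%.2f,"ty":%.2f,"tz":%.2f,"turn":%.2f},'%(*l,k))
            p=p+M@(l*.06); M=M@R.from_rotvec([k*.08,0,0]).as_matrix()
        print("->",p.round(3))
E
python3 - <<'E'
from h import *
s=viewer.snapshot("wrist"); o=env.observe(); M=rot(o["eef_rot"])
print("wristcam in tool",M.T@(np.array(s["eye"])-o["position"]))
plan([(.40,-.40,.27,-1.304+.67,8),(.50,-.03,.27,-.03,9)])
E
```

```text
wristcam in tool [-0.11631877  0.00111675 -0.07152115]
{"jaw":1,"tx":-0.03,"ty":-0.40,"tz":-0.61,"turn":-1.09},
{"jaw":1,"tx":-0.03,"ty":-0.34,"tz":-0.65,"turn":-1.09},
{"jaw":1,"tx":-0.03,"ty":-0.29,"tz":-0.67,"turn":-1.09},
{"jaw":1,"tx":-0.03,"ty":-0.23,"tz":-0.70,"turn":-1.09},
{"jaw":1,"tx":-0.03,"ty":-0.17,"tz":-0.71,"turn":-1.09},
{"jaw":1,"tx":-0.03,"ty":-0.10,"tz":-0.72,"turn":-1.09},
{"jaw":1,"tx":-0.03,"ty":-0.04,"tz":-0.73,"turn":-1.09},
{"jaw":1,"tx":-0.03,"ty":0.03,"tz":-0.73,"turn":-1.09},
-> [ 0.4  -0.4   0.27]
{"jaw":1,"tx":0.00,"ty":-0.26,"tz":-0.66,"turn":-0.84},
{"jaw":1,"tx":0.00,"ty":-0.21,"tz":-0.68,"turn":-0.84},
{"jaw":1,"tx":0.00,"ty":-0.17,"tz":-0.69,"turn":-0.84},
{"jaw":1,"tx":0.00,"ty":-0.12,"tz":-0.70,"turn":-0.84},
{"jaw":1,"tx":0.00,"ty":-0.07,"tz":-0.71,"turn":-0.84},
{"jaw":1,"tx":0.00,"ty":-0.02,"tz":-0.71,"turn":-0.84},
{"jaw":1,"tx":0.00,"ty":0.02,"tz":-0.71,"turn":-0.84},
{"jaw":1,"tx":0.00,"ty":0.07,"tz":-0.71,"turn":-0.84},
{"jaw":1,"tx":0.00,"ty":0.12,"tz":-0.70,"turn":-0.84},
-> [ 0.5  -0.03  0.27]
```

send_rows(moves=[{"jaw": 1, "tx": -0.03, "ty": -0.4, "tz": -0.61, "turn": -1}, {"jaw": 1, "tx": -0.03, "ty": -0.34, "tz": -0.65, "turn": -1}, {"jaw": 1, "tx": -0.03, "ty": -0.29, "tz": -0.67, "turn": -1}, {"jaw": 1, "tx": -0.03, "ty": -0.23, "tz": -0.7, "turn": -1}, {"jaw": 1, "tx": -0.03, "ty": -0.17, "tz": -0.71, "turn": -1}, {"jaw": 1, "tx": -0.03, "ty": -0.1, "tz": -0.72, "turn": -1}, {"jaw": 1, "tx": -0.03, "ty": -0.04, "tz": -0.73, "turn": -1}, {"jaw": 1, "tx": -0.03, "ty": 0.03, "tz": -0.73, "turn": -1}], newtons=20)

```text
time: 1.15
position: [0.4088, -0.3981, 0.2683]
eef_rot: [0.304, 0.638, 0.307, -0.638]
ft_force: [0.6, -0.2, -0.8]
gripper_width: 0.0854
```

Run:
```python
from h import *
o=env.observe();print(o["position"],rot(o["eef_rot"]).round(3).tolist(),o["q"].round(2))
plan([(.50,-.03,.27,-.03,11)])
```

```text
[ 0.40882585 -0.39814083  0.26825742] [[-0.001, 0.779, -0.627], [0.004, -0.627, -0.779], [-1.0, -0.004, -0.002]] [-0.82 -0.11  1.65  0.    1.61 -0.14]
{"jaw":1,"tx":-0.00,"ty":-0.24,"tz":-0.52,"turn":-0.74},
{"jaw":1,"tx":-0.00,"ty":-0.21,"tz":-0.54,"turn":-0.74},
{"jaw":1,"tx":-0.00,"ty":-0.18,"tz":-0.55,"turn":-0.74},
{"jaw":1,"tx":-0.00,"ty":-0.15,"tz":-0.56,"turn":-0.74},
{"jaw":1,"tx":-0.00,"ty":-0.11,"tz":-0.56,"turn":-0.74},
{"jaw":1,"tx":-0.00,"ty":-0.08,"tz":-0.57,"turn":-0.74},
{"jaw":1,"tx":-0.00,"ty":-0.05,"tz":-0.57,"turn":-0.74},
{"jaw":1,"tx":-0.00,"ty":-0.01,"tz":-0.57,"turn":-0.74},
{"jaw":1,"tx":-0.00,"ty":0.02,"tz":-0.57,"turn":-0.74},
{"jaw":1,"tx":-0.00,"ty":0.06,"tz":-0.57,"turn":-0.74},
{"jaw":1,"tx":-0.00,"ty":0.09,"tz":-0.57,"turn":-0.74},
-> [ 0.5  -0.03  0.27]
```

send_rows(moves=[{"jaw": 1, "tx": 0, "ty": -0.24, "tz": -0.52, "turn": -0.74}, {"jaw": 1, "tx": 0, "ty": -0.21, "tz": -0.54, "turn": -0.74}, {"jaw": 1, "tx": 0, "ty": -0.18, "tz": -0.55, "turn": -0.74}, {"jaw": 1, "tx": 0, "ty": -0.15, "tz": -0.56, "turn": -0.74}, {"jaw": 1, "tx": 0, "ty": -0.11, "tz": -0.56, "turn": -0.74}, {"jaw": 1, "tx": 0, "ty": -0.08, "tz": -0.57, "turn": -0.74}, {"jaw": 1, "tx": 0, "ty": -0.05, "tz": -0.57, "turn": -0.74}, {"jaw": 1, "tx": 0, "ty": -0.01, "tz": -0.57, "turn": -0.74}, {"jaw": 1, "tx": 0, "ty": 0.02, "tz": -0.57, "turn": -0.74}, {"jaw": 1, "tx": 0, "ty": 0.06, "tz": -0.57, "turn": -0.74}, {"jaw": 1, "tx": 0, "ty": 0.09, "tz": -0.57, "turn": -0.74}])

```text
time: 2.52
position: [0.4978, -0.0159, 0.2681]
eef_rot: [0.497, 0.501, 0.502, -0.5]
ft_force: [0.1, 0.3, 1.1]
gripper_width: 0.0855
```

Run:
```python
from h import *
s=viewer.snapshot("scene"); o=env.observe();p=o["position"];print(p,rot(o["eef_rot"]).round(3).tolist(),o["q"].round(2))
P,ok=cloud(s); cv2.imwrite("pics/scene1.png",s["image"][:,:,::-1])
# front profile of arm: max x and tool-lateral extents per height above TCP
for a in np.arange(-.03,.34,.02):
    m=ok&(P[...,2]>p[2]+a)&(P[...,2]<p[2]+a+.02)&(abs(P[...,1]-p[1])<.15)&(abs(P[...,0]-p[0])<.12)
    q=P[m]-p
    if len(q)>3: print(round(a,2),len(q),"x",np.percentile(q[:,0],[2,98]).round(3),"y",np.percentile(q[:,1],[2,98]).round(3))
```

```text
[ 0.49827096 -0.01304536  0.26803523] [[-0.003, 1.0, 0.002], [0.007, 0.002, -1.0], [-1.0, -0.003, -0.007]] [-0.08 -0.28  1.79  0.01  1.63 -0.08]
-0.01 109 x [-0.054  0.056] y [-0.013  0.009]
0.01 107 x [-0.051  0.056] y [-0.012  0.009]
0.03 248 x [-0.07   0.074] y [-0.013  0.012]
0.05 314 x [-0.07   0.072] y [-0.014  0.015]
0.07 370 x [-0.067  0.07 ] y [-0.013  0.017]
0.09 194 x [-0.064  0.066] y [-0.014  0.034]
0.11 284 x [-0.015  0.038] y [-0.022  0.035]
0.13 371 x [-0.015  0.037] y [-0.018  0.034]
0.15 136 x [-0.021  0.046] y [-0.026  0.042]
0.17 421 x [-0.013  0.046] y [-0.025  0.041]
0.19 234 x [0.012 0.045] y [-0.022  0.037]
0.21 796 x [-0.115  0.046] y [-0.038  0.074]
0.23 774 x [-0.118  0.054] y [-0.059  0.074]
0.25 1320 x [-0.116  0.058] y [-0.066  0.075]
0.27 1834 x [-0.116  0.057] y [-0.067  0.075]
0.29 2807 x [-0.117  0.047] y [-0.067  0.072]
0.31 1673 x [-0.08   0.028] y [-0.068  0.067]
```

View pics/scene1.png

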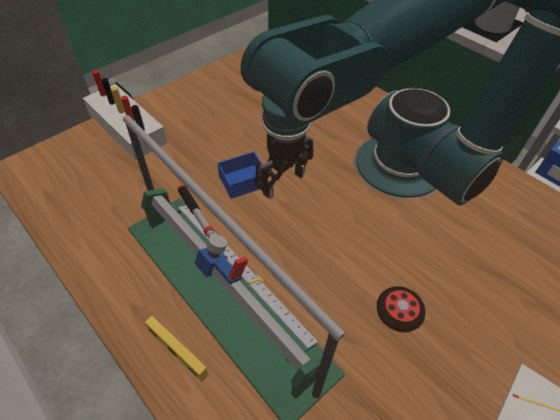

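send_rows(moves=[{"jaw": 1, "tx": 0.85, "ty": 0, "tz": -0.08, "turn": 0.4}, {"jaw": 1, "tx": 0.85, "ty": 0, "tz": -0.08}, {"jaw": 1}])

```text
invalid input at $.moves[1]: expected keys jaw, tx, ty, tz, turn
```

Run:
```python
from h import *
o=env.observe();print(o["position"],rot(o["eef_rot"]).round(3).tolist())
plan([(.612,-.005,.164,-.03,3)])
```

```text
[ 0.49827096 -0.01304536  0.26803523] [[-0.003, 1.0, 0.002], [0.007, 0.002, -1.0], [-1.0, -0.003, -0.007]]
{"jaw":1,"tx":0.58,"ty":0.63,"tz":-0.04,"turn":0.13},
{"jaw":1,"tx":0.58,"ty":0.63,"tz":-0.05,"turn":0.13},
{"jaw":1,"tx":0.58,"ty":0.63,"tz":-0.05,"turn":0.13},
-> [ 0.612 -0.005  0.164]
```

send_rows(moves=[{"jaw": 1, "tx": 0.86, "ty": 0, "tz": -0.08, "turn": 0.4}, {"jaw": 1, "tx": 0.86, "ty": 0, "tz": -0.08, "turn": 0}, {"jaw": 1, "tx": 0, "ty": 0, "tz": 0, "turn": 0}])

```text
time: 2.95
position: [0.4982, -0.0011, 0.1631]
eef_rot: [0.491, 0.508, 0.495, -0.506]
ft_force: [-0.0, 0.4, -0.2]
gripper_width: 0.0851
```

Run:
```python
from h import *
o=env.observe();print(o["position"],rot(o["eef_rot"]).round(3).tolist())
plan([(.612,-.005,.164,-.03,4)])
```

```text
[ 0.49818685 -0.00105629  0.16306046] [[-0.002, 1.0, -0.028], [0.007, -0.028, -1.0], [-1.0, -0.002, -0.007]]
{"jaw":1,"tx":-0.01,"ty":0.47,"tz":0.00,"turn":0.01},
{"jaw":1,"tx":-0.01,"ty":0.47,"tz":0.00,"turn":0.01},
{"jaw":1,"tx":-0.01,"ty":0.47,"tz":0.00,"turn":0.01},
{"jaw":1,"tx":-0.01,"ty":0.47,"tz":0.00,"turn":0.01},
-> [ 0.612 -0.005  0.164]
```

send_rows(moves=[{"jaw": 1, "tx": -0.01, "ty": 0.47, "tz": 0, "turn": 0}, {"jaw": 1, "tx": -0.01, "ty": 0.47, "tz": 0, "turn": 0}, {"jaw": 1, "tx": -0.01, "ty": 0.47, "tz": 0, "turn": 0}, {"jaw": 1, "tx": -0.01, "ty": 0.47, "tz": 0, "turn": 0}, {"jaw": 1, "tx": 0, "ty": 0, "tz": 0, "turn": 0}])

```text
time: 3.58
position: [0.6175, -0.0062, 0.1784]
eef_rot: [0.493, 0.511, 0.492, -0.504]
ft_force: [-0.8, 0.4, 0.6]
gripper_width: 0.0852
```

Run:
```python
from h import *
o=env.observe();print(o["position"],o["ft_force"],rot(o["eef_rot"]).round(3).tolist())
s=viewer.snapshot("top"); t=viewer.snapshot("scene")
a=s["image"][100:240,150:410]; b=t["image"][150:350,120:340]
a=cv2.resize(a,(560,302)); b=cv2.resize(b,(330,300)); c=np.zeros((602,560,3),np.uint8); c[:302]=a; c[302:,:330]=b
cv2.imwrite("pics/in.png",c[:600,:,::-1])
```

```text
[ 0.617474   -0.0061908   0.17843534] [-0.76623124  0.40555513  0.57111927] [[0.008, 1.0, -0.029], [0.006, -0.029, -1.0], [-1.0, 0.008, -0.006]]
```

View pics/in.png

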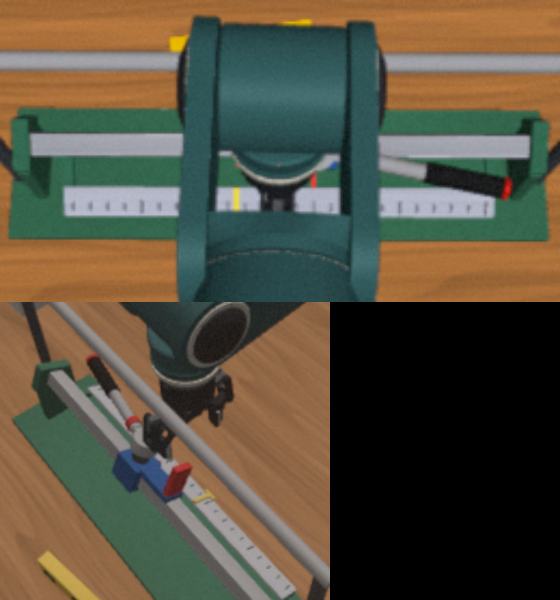

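The scene view shows the far finger between the wrench head and the fin, with no contact force. The pointer (crop 313,180) and the mark (crop 236,198) are both visible from above. I'll lower the tool a little and start pushing.

send_rows(moves=[{"jaw": 1, "tx": 0.25, "ty": -0.08, "tz": 0, "turn": 0}, {"jaw": 1, "tx": 0, "ty": 0, "tz": 0, "turn": 0}])

```text
time: 3.92
position: [0.6101, -0.0059, 0.1629]
eef_rot: [0.493, 0.511, 0.492, -0.504]
ft_force: [1.2, -0.2, -0.8]
gripper_width: 0.0853
```

send_rows(moves=[{"jaw": 1, "tx": 0, "ty": 0, "tz": -0.2, "turn": 0}, {"jaw": 1, "tx": 0, "ty": 0, "tz": -0.2, "turn": 0}, {"jaw": 1, "tx": 0, "ty": 0, "tz": -0.2, "turn": 0}])

```text
time: 4.3
position: [0.6106, 0.03, 0.1634]
eef_rot: [0.494, 0.511, 0.49, -0.505]
ft_force: [3.5, -13.2, -2.8]
gripper_width: 0.0856
```

send_rows(moves=[{"jaw": 1, "tx": 0, "ty": 0.01, "tz": -0.2, "turn": 0}, {"jaw": 1, "tx": 0, "ty": 0.01, "tz": -0.2, "turn": 0}, {"jaw": 1, "tx": 0, "ty": 0.01, "tz": -0.2, "turn": 0}, {"jaw": 1, "tx": 0, "ty": 0, "tz": 0, "turn": 0}])

```text
time: 4.8
position: [0.6118, 0.0667, 0.1637]
eef_rot: [-0.494, -0.508, -0.489, 0.509]
ft_force: [0.6, 0.2, 0.3]
gripper_width: 0.0854
```

```bash
cat >> h.py <<'E'
JY=np.array([.03,.9995,0])
def reds(n="top"):
    s=viewer.snapshot(n); P,ok=cloud(s); hsv=cv2.cvtColor(s["image"],cv2.COLOR_RGB2HSV)
    H,S,V=[hsv[...,i].astype(int) for i in range(3)]; x,y,z=P[...,0],P[...,1],P[...,2]
    reg=ok&(x>.4)&(x<.72)&(abs(y)<.34)&(z>.04)&(z<.2)
    for nm,m in {"red":((H<8)|(H>172))&(S>130)&(V>60),"yel":(H>18)&(H<32)&(S>130)&(V>100)}.items():
        k,lab,st,ce=cv2.connectedComponentsWithStats((m&reg).astype(np.uint8),connectivity=8)
        for i in range(1,k):
            if st[i,4]>=5:
                pp=P[lab==i]; c=pp.mean(0); print(n,nm,st[i,4],ce[i].round(1),c.round(4),"jy",round(float(c@JY),4),"z",pp[:,2].min().round(3),pp[:,2].max().round(3))
    return s
E
python3 - <<'E'
from h import *
o=env.observe();print(o["position"],o["ft_force"],rot(o["eef_rot"]).round(3).tolist())
reds("top");reds("scene")
E
```

```text
[0.61178572 0.0666883  0.16370428] [0.64493755 0.18003086 0.27227703] [[0.004, 0.999, -0.033], [-0.006, -0.033, -0.999], [-1.0, 0.004, 0.006]]
top red 45 [292.7 173. ] [ 0.6573 -0.042   0.1609] jy -0.0223 z 0.15 0.167
top red 29 [361.8 186.5] [ 0.6244 -0.2022  0.148 ] jy -0.1833 z 0.14 0.151
top yel 35 [259.5 194.4] [0.6341 0.0381 0.0714] jy 0.0571 z 0.06 0.083
scene red 18 [192.6 198.8] [ 0.6275 -0.2025  0.1484] jy -0.1836 z 0.144 0.152
scene red 41 [220.8 243.5] [ 0.6625 -0.0433  0.1613] jy -0.0234 z 0.155 0.167
scene red 244 [253.3 284. ] [0.6762 0.0846 0.1643] jy 0.1048 z 0.134 0.185
```

send_rows(moves=[{"jaw": 1, "tx": 0, "ty": 0.01, "tz": -0.2, "turn": 0}, {"jaw": 1, "tx": 0, "ty": 0.01, "tz": -0.2, "turn": 0}, {"jaw": 1, "tx": 0, "ty": 0, "tz": -0.08, "turn": 0}, {"jaw": 1, "tx": 0, "ty": 0, "tz": 0, "turn": 0}])

```text
time: 5.4
position: [0.613, 0.093, 0.1638]
eef_rot: [-0.494, -0.507, -0.487, 0.512]
ft_force: [-0.9, -0.1, -0.2]
gripper_width: 0.0852
```

Run:
```python
from h import *
o=env.observe();print(o["position"],o["ft_force"],rot(o["eef_rot"]).round(3).tolist())
reds("top");reds("scene")
```

```text
[0.61302266 0.09303946 0.16384503] [-0.93081492 -0.09328381 -0.15427149] [[0.001, 0.999, -0.037], [-0.012, -0.037, -0.999], [-1.0, 0.002, 0.012]]
top red 45 [281.4 173. ] [ 0.6578 -0.0161  0.1614] jy 0.0037 z 0.151 0.168
top red 29 [350.6 186.3] [ 0.6254 -0.176   0.1483] jy -0.1572 z 0.141 0.153
scene red 16 [198.6 204.9] [ 0.6282 -0.1769  0.1483] jy -0.158 z 0.141 0.153
scene red 41 [228.1 250.7] [ 0.6626 -0.0168  0.1618] jy 0.003 z 0.157 0.166
scene red 244 [261.2 292.5] [0.6771 0.1106 0.1647] jy 0.1308 z 0.134 0.185
scene yel 5 [250.6 281.8] [0.648  0.0392 0.0793] jy 0.0586 z 0.076 0.083
```

send_rows(moves=[{"jaw": 1, "tx": 0, "ty": 0, "tz": -0.09, "turn": 0}, {"jaw": 1, "tx": 0, "ty": 0, "tz": -0.08, "turn": 0}, {"jaw": 1, "tx": 0, "ty": 0, "tz": 0, "turn": 0}])

```text
time: 5.88
position: [0.6134, 0.1014, 0.1639]
eef_rot: [-0.494, -0.506, -0.486, 0.513]
ft_force: [0.7, -0.0, -1.1]
gripper_width: 0.0851
```

Run:
```python
from h import *
o=env.observe();print(o["position"],o["ft_force"],rot(o["eef_rot"]).round(3).tolist())
reds("top");reds("scene")
```

```text
[0.61336052 0.10143118 0.16392245] [ 0.72633684 -0.04883298 -1.05697869] [[0.001, 0.999, -0.039], [-0.015, -0.039, -0.999], [-1.0, 0.001, 0.015]]
top red 43 [277.8 173. ] [ 0.658  -0.0076  0.1614] jy 0.0122 z 0.153 0.166
top red 7 [260. 182.] [0.6599 0.0356 0.0919] jy 0.0554 z 0.085 0.095
top red 33 [347.1 186.6] [ 0.625  -0.1677  0.1486] jy -0.1489 z 0.14 0.154
scene red 16 [200.  207.4] [ 0.6299 -0.1688  0.1477] jy -0.1499 z 0.141 0.152
scene red 42 [230.2 253.3] [ 0.6633 -0.0086  0.1616] jy 0.0113 z 0.153 0.166
scene red 245 [263.9 295.1] [0.6771 0.1189 0.1651] jy 0.1392 z 0.138 0.185
```

send_rows(moves=[{"jaw": 1, "tx": 0, "ty": 0, "tz": 0.17, "turn": 0}, {"jaw": 1, "tx": 0, "ty": -0.3, "tz": 0, "turn": 0}, {"jaw": 1, "tx": 0, "ty": -0.7, "tz": 0, "turn": 0}, {"jaw": 1, "tx": 0, "ty": -0.8, "tz": 0, "turn": 0}, {"jaw": 1, "tx": 0, "ty": -0.3, "tz": 0.5, "turn": 0}, {"jaw": 1, "tx": 0, "ty": 0, "tz": 0.9, "turn": 0}, {"jaw": 1, "tx": 0, "ty": 0, "tz": 0.9, "turn": 0}, {"jaw": 1, "tx": 0, "ty": 0, "tz": 0.9, "turn": 0}, {"jaw": 1, "tx": 0, "ty": 0, "tz": 0.5, "turn": 0}, {"jaw": 1, "tx": 0, "ty": 0, "tz": 0, "turn": 0}])

```text
time: 7.22
position: [0.4735, -0.1349, 0.1677]
eef_rot: [-0.495, -0.507, -0.486, 0.511]
ft_force: [0.3, 0.4, -0.1]
gripper_width: 0.0855
```

Run:
```python
from h import *
o=env.observe();print(o["position"],o["ft_force"],rot(o["eef_rot"]).round(3).tolist())
s=reds("top");t=reds("scene")
a=cv2.resize(s["image"][150:220,210:370],(640,280),interpolation=cv2.INTER_CUBIC); b=cv2.resize(t["image"][190:330,150:310],(366,320),interpolation=cv2.INTER_CUBIC)
c=np.zeros((600,640,3),np.uint8); c[:280]=a; c[280:,:366]=b; cv2.imwrite("pics/set.png",c[...,::-1])
```

```text
[ 0.47351735 -0.13490309  0.16771289] [ 0.34332256  0.3641746  -0.14786094] [[0.006, 0.999, -0.038], [-0.014, -0.038, -0.999], [-1.0, 0.006, 0.013]]
top red 97 [224.1 168.9] [0.666  0.1148 0.1757] jy 0.1347 z 0.157 0.185
top red 44 [277.8 172.9] [ 0.6581 -0.0075  0.1618] jy 0.0122 z 0.15 0.168
top red 8 [260.  182.5] [0.659  0.0357 0.0907] jy 0.0555 z 0.086 0.096
top red 25 [347.4 185.4] [ 0.6274 -0.1684  0.1496] jy -0.1495 z 0.144 0.154
top yel 42 [259.5 195.9] [0.6308 0.0381 0.0699] jy 0.057 z 0.06 0.083
scene red 16 [200.5 207.3] [ 0.6287 -0.1684  0.1474] jy -0.1495 z 0.14 0.151
scene red 42 [230.2 253.3] [ 0.6631 -0.0089  0.161 ] jy 0.011 z 0.156 0.165
scene red 237 [263.9 295.4] [0.6774 0.1193 0.1646] jy 0.1396 z 0.133 0.187
scene yel 33 [257.6 279.1] [0.6268 0.0396 0.0676] jy 0.0583 z 0.059 0.079
```

View pics/set.png

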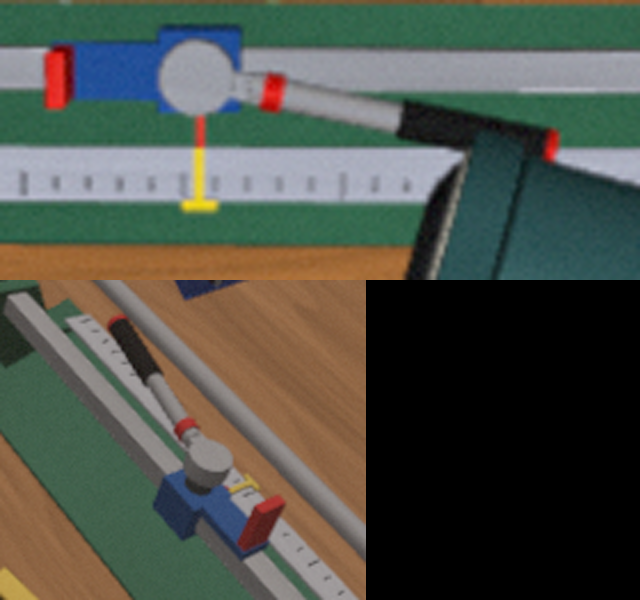

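Pointer and mark line up: in the crop, red x≈201 and yellow x≈199, and the measured gap is about 1.5 mm. The block has been let go. Next I'll straddle the handle.

Run:
```python
from h import *
plan([(.50,-.120,.195,-.034,2),(.612,-.120,.190,-.034,6)])
```

```text
{"jaw":1,"tx":-0.23,"ty":0.22,"tz":-0.11,"turn":-0.01},
{"jaw":1,"tx":-0.23,"ty":0.22,"tz":-0.11,"turn":-0.01},
-> [ 0.5   -0.12   0.195]
{"jaw":1,"tx":0.02,"ty":0.31,"tz":-0.01,"turn":-0.00},
{"jaw":1,"tx":0.02,"ty":0.31,"tz":-0.01,"turn":-0.00},
{"jaw":1,"tx":0.02,"ty":0.31,"tz":-0.01,"turn":-0.00},
{"jaw":1,"tx":0.01,"ty":0.31,"tz":-0.01,"turn":-0.00},
{"jaw":1,"tx":0.02,"ty":0.31,"tz":-0.01,"turn":-0.00},
{"jaw":1,"tx":0.01,"ty":0.31,"tz":-0.01,"turn":-0.00},
-> [ 0.612 -0.12   0.19 ]
```

send_rows(moves=[{"jaw": 1, "tx": -0.23, "ty": 0.22, "tz": -0.11, "turn": 0}, {"jaw": 1, "tx": -0.23, "ty": 0.22, "tz": -0.11, "turn": 0}, {"jaw": 1, "tx": 0.02, "ty": 0.31, "tz": 0, "turn": 0}, {"jaw": 1, "tx": 0.02, "ty": 0.31, "tz": 0, "turn": 0}, {"jaw": 1, "tx": 0.02, "ty": 0.31, "tz": 0, "turn": 0}, {"jaw": 1, "tx": 0.02, "ty": 0.31, "tz": 0, "turn": 0}, {"jaw": 1, "tx": 0.02, "ty": 0.2, "tz": 0, "turn": 0}, {"jaw": 1, "tx": 0, "ty": 0, "tz": 0, "turn": 0}])

```text
time: 8.32
position: [0.5907, -0.1137, 0.1907]
eef_rot: [-0.498, -0.505, -0.489, 0.507]
ft_force: [-0.9, -0.4, 0.3]
gripper_width: 0.0859
```

Run:
```python
from h import *
plan([(.614,-.120,.185,-.034,1),(.614,-.120,.142,-.034,2)]);o=env.observe();print(o["position"],o["ft_force"],rot(o["eef_rot"]).round(3).tolist())
```

```text
{"jaw":1,"tx":0.10,"ty":0.39,"tz":0.09,"turn":0.11},
-> [ 0.614 -0.12   0.185]
{"jaw":1,"tx":0.36,"ty":-0.00,"tz":-0.00,"turn":-0.00},
{"jaw":1,"tx":0.36,"ty":-0.00,"tz":-0.00,"turn":-0.00},
-> [ 0.614 -0.12   0.142]
[ 0.59071874 -0.11370645  0.19067491] [-0.8929736  -0.42337348  0.29741502] [[0.007, 1.0, -0.025], [-0.011, -0.025, -1.0], [-1.0, 0.007, 0.011]]
```

send_rows(moves=[{"jaw": 1, "tx": 0.02, "ty": 0.2, "tz": 0.05, "turn": 0}, {"jaw": 1, "tx": 0.02, "ty": 0.17, "tz": 0.05, "turn": 0}, {"jaw": 1, "tx": 0, "ty": 0, "tz": 0, "turn": 0}])

```text
time: 8.7
position: [0.6137, -0.1205, 0.1887]
eef_rot: [-0.498, -0.505, -0.489, 0.507]
ft_force: [-0.1, -0.2, 0.6]
gripper_width: 0.0856
```

Run:
```python
from h import *
plan([(.614,-.120,.142,-.034,3)]);o=env.observe();print(o["position"],o["ft_force"])
s=viewer.snapshot("scene"); P,ok=cloud(s); q=P[ok&(P[...,0]>o["position"][0]+.03)&(P[...,0]<.75)&(abs(P[...,1]+.12)<.04)&(P[...,2]>.13)&(P[...,2]<.26)]
for a in np.arange(.13,.25,.01):
    m=(q[:,2]>a)&(q[:,2]<a+.01)
    if m.sum()>2: print(round(a,2),m.sum(),np.percentile(q[m,0],[3,97]).round(3),np.percentile(q[m,1],[3,97]).round(3))
cv2.imwrite("pics/hook.png",cv2.resize(s["image"][130:290,120:320],(700,560),interpolation=cv2.INTER_CUBIC)[...,::-1])
```

```text
{"jaw":1,"tx":0.26,"ty":-0.00,"tz":-0.01,"turn":0.04},
{"jaw":1,"tx":0.26,"ty":-0.00,"tz":-0.01,"turn":0.04},
{"jaw":1,"tx":0.26,"ty":-0.00,"tz":-0.01,"turn":0.04},
-> [ 0.614 -0.12   0.142]
[ 0.6136813  -0.12045223  0.188687  ] [-0.13730239 -0.24533491  0.55368355]
0.14 30 [0.645 0.656] [-0.131 -0.081]
0.15 57 [0.644 0.655] [-0.12  -0.082]
0.17 3 [0.656 0.662] [-0.115 -0.112]
0.18 15 [0.659 0.669] [-0.125 -0.11 ]
0.19 25 [0.657 0.67 ] [-0.125 -0.108]
0.2 20 [0.658 0.67 ] [-0.123 -0.109]
0.21 12 [0.657 0.67 ] [-0.115 -0.109]
0.22 68 [0.654 0.687] [-0.129 -0.107]
0.23 69 [0.655 0.688] [-0.132 -0.108]
0.24 34 [0.656 0.686] [-0.132 -0.107]
```

View pics/hook.png

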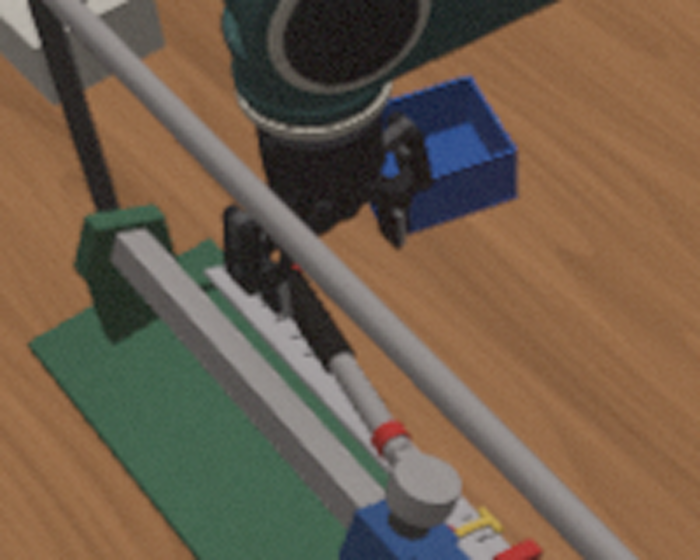

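The far finger (x≈0.657–0.670) is just beyond the handle's far edge (≈0.651 here). I'll lower it straight down with a slight outward shift.

send_rows(moves=[{"jaw": 1, "tx": 0.2, "ty": 0.04, "tz": 0, "turn": 0}, {"jaw": 1, "tx": 0.2, "ty": 0, "tz": 0, "turn": 0}, {"jaw": 1, "tx": 0.2, "ty": 0, "tz": 0, "turn": 0}, {"jaw": 1, "tx": 0.15, "ty": 0, "tz": 0, "turn": 0}, {"jaw": 1, "tx": 0, "ty": 0, "tz": 0, "turn": 0}])

```text
time: 9.38
position: [0.6152, -0.121, 0.1394]
eef_rot: [-0.498, -0.505, -0.49, 0.508]
ft_force: [0.1, 0.3, -0.3]
gripper_width: 0.0856
```

Straddled with no contact. Next I'll set up the arc plan, with the tool turning along with the handle, and a hinge measurement from the red ring and red end cap in slope coordinates.

```bash
cat >> h.py <<'E'
psi=-.03
JX=np.array([np.cos(psi),np.sin(psi),0]); JYv=np.array([-np.sin(psi),np.cos(psi),0]); Z=np.array([0,0,1.])
U=.9*JX+.435*Z; N=-.435*JX+.9*Z
S0=np.array([.669,.0358,.1568])
def tcp(th,d=.030,r=.16):
    g=S0+r*(-np.sin(th)*U-np.cos(th)*JYv)
    t=np.cos(th)*U-np.sin(th)*JYv; t[2]=0; t/=np.linalg.norm(t)   # tool y
    p=g-d*t; return p[0],p[1],p[2]-.001,np.arctan2(t[1],t[0])
def ang():
    out=[]
    for n in("top","scene"):
        s=viewer.snapshot(n); P,ok=cloud(s); hsv=cv2.cvtColor(s["image"],cv2.COLOR_RGB2HSV)
        H,S,V=[hsv[...,i].astype(int) for i in range(3)]
        D=P-S0; u,y,w=D@U,D@JYv,D@N; rr=np.hypot(u,y)
        m=ok&((H<8)|(H>172))&(S>130)&(V>50)&(abs(w)<.025)
        res={}
        for nm,a,b in(("ring",.02,.065),("end",.18,.24)):
            k=m&(rr>a)&(rr<b)&(y<.03)
            if k.sum()>4: res[nm]=(int(k.sum()),u[k].mean(),y[k].mean())
        t=ok&(V<60)&(abs(w)<.02)&(rr>.11)&(rr<.2)&(y<.02)
        print(n,{k:(v[0],round(v[1],4),round(v[2],4),"th %.3f"%np.arctan2(-v[1],-v[2]),"r %.3f"%np.hypot(v[1],v[2])) for k,v in res.items()})
        if len(res)==2:
            a=np.array(res["ring"][1:]); b=np.array(res["end"][1:]); print("   shaft dir %.3f"%np.arctan2(-(b-a)[0],-(b-a)[1]))
        out.append(s)
    return out
E
python3 - <<'E'
from h import *
o=env.observe();print(o["position"],o["ft_force"],o["q"].round(2)); ang()
print(tcp(.184),tcp(.5),tcp(1.0))
plan([(*tcp(t),1) for t in np.arange(.20,.48,.035)])
E
```

```text
[ 0.61521989 -0.12096592  0.1394059 ] [ 0.12563798  0.26700757 -0.30523116] [-0.23  0.06  1.69 -0.01  1.38 -0.2 ]
top {'ring': (43, np.float64(-0.0067), np.float64(-0.0437), 'th 0.152', 'r 0.044'), 'end': (6, np.float64(-0.0466), np.float64(-0.2036), 'th 0.225', 'r 0.209')}
   shaft dir 0.245
scene {'ring': (43, np.float64(-0.0016), np.float64(-0.0443), 'th 0.037', 'r 0.044')}
(np.float64(0.6087638126801012), np.float64(-0.11368462253149744), np.float64(0.14306574001942896), np.float64(-0.23390941997392056)) (np.float64(0.5706152743419755), np.float64(-0.0861502654178133), np.float64(0.12243198251314746), np.float64(-0.5755526892939427)) (np.float64(0.531065135688951), np.float64(-0.02056154026497963), np.float64(0.0972336194573704), np.float64(-1.0767978296232243))
{"jaw":1,"tx":-0.03,"ty":-0.15,"tz":-0.14,"turn":2.83},
-> [ 0.607 -0.113  0.142]
{"jaw":1,"tx":0.04,"ty":-0.08,"tz":-0.02,"turn":0.48},
-> [ 0.602 -0.11   0.14 ]
{"jaw":1,"tx":0.04,"ty":-0.09,"tz":-0.02,"turn":0.48},
-> [ 0.598 -0.108  0.137]
{"jaw":1,"tx":0.04,"ty":-0.09,"tz":-0.02,"turn":0.48},
-> [ 0.593 -0.105  0.135]
{"jaw":1,"tx":0.04,"ty":-0.09,"tz":-0.02,"turn":0.47},
-> [ 0.589 -0.102  0.133]
{"jaw":1,"tx":0.04,"ty":-0.09,"tz":-0.02,"turn":0.47},
-> [ 0.585 -0.099  0.13 ]
{"jaw":1,"tx":0.04,"ty":-0.09,"tz":-0.02,"turn":0.47},
-> [ 0.581 -0.095  0.128]
{"jaw":1,"tx":0.04,"ty":-0.09,"tz":-0.02,"turn":0.47},
-> [ 0.577 -0.092  0.126]
```

send_rows(moves=[{"jaw": 1, "tx": -0.02, "ty": 0, "tz": -0.04, "turn": 0.95}, {"jaw": 1, "tx": -0.02, "ty": -0.02, "tz": -0.04, "turn": 0.95}, {"jaw": 1, "tx": 0, "ty": -0.03, "tz": -0.04, "turn": 0.9}])

```text
time: 9.85
position: [0.614, -0.1135, 0.1448]
eef_rot: [-0.438, -0.56, -0.427, 0.56]
ft_force: [0.2, 0.0, 0.4]
gripper_width: 0.0854
```

Run:
```python
from h import *
o=env.observe();print(o["position"],o["ft_force"],rot(o["eef_rot"]).round(3).tolist())
plan([(*tcp(t),1) for t in np.arange(.21,.48,.035)])
```

```text
[ 0.6140467  -0.11351167  0.14484332] [0.21038941 0.03581445 0.44630307] [[0.009, 0.967, -0.253], [-0.012, -0.253, -0.967], [-1.0, 0.012, 0.009]]
{"jaw":1,"tx":0.06,"ty":-0.15,"tz":0.01,"turn":0.09},
-> [ 0.605 -0.112  0.141]
{"jaw":1,"tx":0.04,"ty":-0.09,"tz":-0.02,"turn":0.48},
-> [ 0.601 -0.109  0.139]
{"jaw":1,"tx":0.04,"ty":-0.08,"tz":-0.02,"turn":0.48},
-> [ 0.596 -0.107  0.137]
{"jaw":1,"tx":0.04,"ty":-0.09,"tz":-0.02,"turn":0.48},
-> [ 0.592 -0.104  0.134]
{"jaw":1,"tx":0.04,"ty":-0.09,"tz":-0.02,"turn":0.47},
-> [ 0.588 -0.101  0.132]
{"jaw":1,"tx":0.04,"ty":-0.09,"tz":-0.02,"turn":0.47},
-> [ 0.584 -0.098  0.13 ]
{"jaw":1,"tx":0.04,"ty":-0.09,"tz":-0.02,"turn":0.47},
-> [ 0.579 -0.094  0.127]
{"jaw":1,"tx":0.04,"ty":-0.09,"tz":-0.02,"turn":0.47},
-> [ 0.576 -0.091  0.125]
```

send_rows(moves=[{"jaw": 1, "tx": 0.06, "ty": -0.15, "tz": 0.01, "turn": 0.1}, {"jaw": 1, "tx": 0.05, "ty": -0.09, "tz": -0.02, "turn": 0.48}, {"jaw": 1, "tx": 0.05, "ty": -0.09, "tz": -0.02, "turn": 0.48}, {"jaw": 1, "tx": 0.05, "ty": -0.09, "tz": -0.02, "turn": 0.48}])

```text
time: 10.35
position: [0.5905, -0.1032, 0.1333]
eef_rot: [0.404, 0.587, 0.391, -0.583]
ft_force: [3.4, 1.1, -0.1]
gripper_width: 0.0854
```

send_rows(moves=[{"jaw": 1, "tx": 0.05, "ty": -0.1, "tz": -0.02, "turn": 0.48}, {"jaw": 1, "tx": 0.05, "ty": -0.1, "tz": -0.02, "turn": 0.48}, {"jaw": 1, "tx": 0.05, "ty": -0.1, "tz": -0.02, "turn": 0.48}])

```text
time: 10.72
position: [0.575, -0.0923, 0.1246]
eef_rot: [0.371, 0.61, 0.357, -0.603]
ft_force: [2.7, 1.0, 0.2]
gripper_width: 0.0854
```

```bash
cat >> h.py <<'E'
def th_of():
    o=env.observe(); p=np.array(o["position"]); ts=np.arange(0,1.6,.005)
    e=[np.hypot(*(np.array(tcp(t)[:2])-p[:2])) for t in ts]; i=int(np.argmin(e)); M=rot(o["eef_rot"])
    print(p.round(4),"F",np.round(o["ft_force"],1),"F tool",(M.T@o["ft_force"]).round(1),"th",round(ts[i],3),"off %.4f"%e[i],"zerr %.4f"%(p[2]-tcp(ts[i])[2]),"tilt",M[:2,0].round(3)); return ts[i]
E
python3 - <<'E'
from h import *
t=th_of(); ang(); plan([(*tcp(a),1) for a in t+np.arange(1,7)*.035])
E
```

```text
[ 0.575  -0.0923  0.1246] F [2.7 1.  0.2] F tool [-0.1  1.9 -2.1] th 0.45 off 0.0015 zerr -0.0009 tilt [ 0.018 -0.012]
top {'ring': (48, np.float64(-0.0174), np.float64(-0.0401), 'th 0.408', 'r 0.044'), 'end': (21, np.float64(-0.0926), np.float64(-0.1867), 'th 0.461', 'r 0.208')}
   shaft dir 0.475
scene {'ring': (36, np.float64(-0.0147), np.float64(-0.0412), 'th 0.343', 'r 0.044')}
{"jaw":1,"tx":0.02,"ty":-0.07,"tz":-0.05,"turn":0.88},
-> [ 0.572 -0.088  0.123]
{"jaw":1,"tx":0.03,"ty":-0.09,"tz":-0.02,"turn":0.46},
-> [ 0.568 -0.084  0.121]
{"jaw":1,"tx":0.03,"ty":-0.09,"tz":-0.02,"turn":0.46},
-> [ 0.565 -0.08   0.119]
{"jaw":1,"tx":0.03,"ty":-0.09,"tz":-0.02,"turn":0.46},
-> [ 0.561 -0.076  0.117]
{"jaw":1,"tx":0.03,"ty":-0.09,"tz":-0.02,"turn":0.45},
-> [ 0.558 -0.072  0.115]
{"jaw":1,"tx":0.03,"ty":-0.09,"tz":-0.02,"turn":0.45},
-> [ 0.555 -0.068  0.113]
```

send_rows(moves=[{"jaw": 1, "tx": 0.03, "ty": -0.08, "tz": -0.03, "turn": 0.65}, {"jaw": 1, "tx": 0.03, "ty": -0.09, "tz": -0.02, "turn": 0.55}])

```text
time: 11.08
position: [0.5676, -0.0848, 0.1212]
eef_rot: [0.342, 0.627, 0.328, -0.619]
ft_force: [4.1, 1.0, -1.4]
gripper_width: 0.0857
```

send_rows(moves=[{"jaw": 1, "tx": 0.03, "ty": -0.09, "tz": -0.02, "turn": 0.46}, {"jaw": 1, "tx": 0.03, "ty": -0.09, "tz": -0.02, "turn": 0.46}])

```text
time: 11.32
position: [0.5602, -0.0769, 0.1176]
eef_rot: [0.32, 0.639, 0.305, -0.63]
ft_force: [4.0, -0.5, -2.2]
gripper_width: 0.0849
```

Run:
```python
from h import *
t=th_of(); ang(); plan([(*tcp(a),1) for a in t+np.arange(1,5)*.035])
```

```text
[ 0.5602 -0.0769  0.1176] F [ 4.  -0.5 -2.2] F tool [ 2.2  3.4 -2.1] th 0.59 off 0.0015 zerr 0.0006 tilt [ 0.021 -0.013]
top {'ring': (9, np.float64(-0.0258), np.float64(-0.0317), 'th 0.684', 'r 0.041'), 'end': (25, np.float64(-0.1163), np.float64(-0.1719), 'th 0.595', 'r 0.208')}
   shaft dir 0.573
scene {'ring': (35, np.float64(-0.0208), np.float64(-0.0382), 'th 0.499', 'r 0.044')}
{"jaw":1,"tx":0.04,"ty":-0.07,"tz":-0.05,"turn":0.63},
-> [ 0.558 -0.072  0.115]
{"jaw":1,"tx":0.03,"ty":-0.09,"tz":-0.02,"turn":0.45},
-> [ 0.555 -0.068  0.113]
{"jaw":1,"tx":0.03,"ty":-0.09,"tz":-0.02,"turn":0.45},
-> [ 0.552 -0.063  0.111]
{"jaw":1,"tx":0.03,"ty":-0.09,"tz":-0.02,"turn":0.44},
-> [ 0.549 -0.059  0.109]
```

send_rows(moves=[{"jaw": 1, "tx": 0.03, "ty": -0.08, "tz": -0.04, "turn": 0.55}, {"jaw": 1, "tx": 0.03, "ty": -0.09, "tz": -0.02, "turn": 0.45}])

```text
time: 11.68
position: [0.5545, -0.0685, 0.114]
eef_rot: [0.295, 0.651, 0.28, -0.641]
ft_force: [4.2, -1.0, -1.7]
gripper_width: 0.0855
```

send_rows(moves=[{"jaw": 1, "tx": 0.03, "ty": -0.09, "tz": -0.02, "turn": 0.45}])

```text
time: 11.8
position: [0.5515, -0.0642, 0.1122]
eef_rot: [0.284, 0.656, 0.268, -0.646]
ft_force: [3.5, 0.5, -2.5]
gripper_width: 0.0854
```

Run:
```python
from h import *
t=th_of(); ang(); plan([(*tcp(a),1) for a in t+np.arange(1,4)*.035])
```

```text
[ 0.5515 -0.0642  0.1122] F [ 3.5  0.5 -2.5] F tool [ 2.6  2.1 -2.8] th 0.69 off 0.0008 zerr 0.0007 tilt [ 0.022 -0.014]
top {'end': (28, np.float64(-0.1316), np.float64(-0.1602), 'th 0.688', 'r 0.207')}
scene {'ring': (39, np.float64(-0.0254), np.float64(-0.0348), 'th 0.630', 'r 0.043')}
{"jaw":1,"tx":0.04,"ty":-0.08,"tz":-0.03,"turn":0.49},
-> [ 0.549 -0.059  0.11 ]
{"jaw":1,"tx":0.03,"ty":-0.09,"tz":-0.02,"turn":0.44},
-> [ 0.546 -0.055  0.108]
{"jaw":1,"tx":0.03,"ty":-0.09,"tz":-0.02,"turn":0.44},
-> [ 0.544 -0.05   0.106]
```

send_rows(moves=[{"jaw": 1, "tx": 0.03, "ty": -0.08, "tz": -0.02, "turn": 0.45}])

```text
time: 12.02
position: [0.549, -0.0603, 0.1105]
eef_rot: [0.273, 0.661, 0.257, -0.65]
ft_force: [4.0, -1.9, -0.9]
gripper_width: 0.0854
```

send_rows(moves=[{"jaw": 1, "tx": 0.03, "ty": -0.09, "tz": -0.02, "turn": 0.45}])

```text
time: 12.15
position: [0.5464, -0.0559, 0.1088]
eef_rot: [0.261, 0.666, 0.246, -0.655]
ft_force: [3.5, -0.3, -1.3]
gripper_width: 0.0854
```

send_rows(moves=[{"jaw": 1, "tx": 0.03, "ty": -0.09, "tz": -0.02, "turn": 0.45}])

```text
time: 12.28
position: [0.544, -0.0514, 0.1071]
eef_rot: [0.25, 0.67, 0.234, -0.659]
ft_force: [4.1, -1.0, -2.1]
gripper_width: 0.0856
```

Run:
```python
from h import *
t=th_of(); ang(); plan([(*tcp(a),1) for a in t+np.arange(1,4)*.035])
```

```text
[ 0.544  -0.0514  0.1071] F [ 4.1 -1.  -2.1] F tool [ 2.2  3.4 -2.4] th 0.785 off 0.0004 zerr 0.0005 tilt [ 0.023 -0.015]
top {'end': (31, np.float64(-0.1459), np.float64(-0.147), 'th 0.781', 'r 0.207')}
scene {'ring': (33, np.float64(-0.0288), np.float64(-0.0314), 'th 0.742', 'r 0.043')}
{"jaw":1,"tx":0.03,"ty":-0.08,"tz":-0.03,"turn":0.38},
-> [ 0.542 -0.047  0.105]
{"jaw":1,"tx":0.03,"ty":-0.09,"tz":-0.02,"turn":0.43},
-> [ 0.539 -0.042  0.103]
{"jaw":1,"tx":0.02,"ty":-0.09,"tz":-0.02,"turn":0.43},
-> [ 0.537 -0.037  0.102]
```

send_rows(moves=[{"jaw": 1, "tx": 0.03, "ty": -0.08, "tz": -0.02, "turn": 0.4}])

```text
time: 12.5
position: [0.5419, -0.0473, 0.1053]
eef_rot: [0.24, 0.674, 0.224, -0.662]
ft_force: [2.2, -3.2, -0.8]
gripper_width: 0.0855
```

send_rows(moves=[{"jaw": 1, "tx": 0.03, "ty": -0.09, "tz": -0.02, "turn": 0.43}])

```text
time: 12.62
position: [0.5399, -0.0429, 0.1037]
eef_rot: [0.229, 0.678, 0.213, -0.666]
ft_force: [4.2, -4.8, 0.2]
gripper_width: 0.0854
```

send_rows(moves=[{"jaw": 1, "tx": 0.03, "ty": -0.09, "tz": -0.02, "turn": 0.43}])

```text
time: 12.75
position: [0.5382, -0.0386, 0.1023]
eef_rot: [0.218, 0.682, 0.201, -0.669]
ft_force: [3.6, -5.4, 1.0]
gripper_width: 0.0856
```

Run:
```python
from h import *
t=th_of(); ang(); plan([(*tcp(a),1) for a in t+np.arange(1,4)*.035])
```

```text
[ 0.5382 -0.0386  0.1023] F [ 3.6 -5.4  1. ] F tool [-0.8  6.5  0.1] th 0.875 off 0.0003 zerr -0.0001 tilt [ 0.024 -0.017]
top {'end': (31, np.float64(-0.1583), np.float64(-0.1334), 'th 0.871', 'r 0.207')}
scene {'ring': (35, np.float64(-0.0312), np.float64(-0.0289), 'th 0.823', 'r 0.043')}
{"jaw":1,"tx":0.02,"ty":-0.08,"tz":-0.01,"turn":0.28},
-> [ 0.536 -0.034  0.101]
{"jaw":1,"tx":0.02,"ty":-0.09,"tz":-0.02,"turn":0.42},
-> [ 0.534 -0.029  0.099]
{"jaw":1,"tx":0.02,"ty":-0.09,"tz":-0.02,"turn":0.42},
-> [ 0.532 -0.024  0.098]
```

The force on the tool has risen to 6.5 N, so the screw is tightening. From here I'll go one row at a time.

send_rows(moves=[{"jaw": 1, "tx": 0.03, "ty": -0.08, "tz": -0.01, "turn": 0.35}])

```text
time: 12.98
position: [0.5366, -0.035, 0.101]
eef_rot: [0.21, 0.685, 0.192, -0.671]
ft_force: [5.9, -3.5, 0.1]
gripper_width: 0.0856
```

send_rows(moves=[{"jaw": 1, "tx": 0.03, "ty": -0.09, "tz": -0.02, "turn": 0.42}])

```text
time: 13.1
position: [0.5352, -0.0306, 0.0996]
eef_rot: [0.199, 0.688, 0.181, -0.674]
ft_force: [3.1, -6.5, -0.4]
gripper_width: 0.0852
```

Run:
```python
from h import *
t=th_of(); ang(); reds("scene")
```

```text
[ 0.5352 -0.0306  0.0996] F [ 3.1 -6.5 -0.4] F tool [0.6 7.2 0.7] th 0.93 off 0.0005 zerr -0.0004 tilt [ 0.027 -0.02 ]
top {'end': (28, np.float64(-0.1647), np.float64(-0.1249), 'th 0.922', 'r 0.207')}
scene {'ring': (34, np.float64(-0.032), np.float64(-0.0274), 'th 0.862', 'r 0.042')}
scene red 33 [245.3 254.2] [0.6355 0.0094 0.1497] jy 0.0284 z 0.142 0.154
scene red 237 [263.8 295.4] [0.6775 0.1193 0.1648] jy 0.1396 z 0.134 0.186
scene yel 33 [257.6 279.1] [0.6269 0.0397 0.0679] jy 0.0585 z 0.06 0.079
```

send_rows(moves=[{"jaw": 1, "tx": 0.03, "ty": -0.09, "tz": -0.02, "turn": 0.4}])

```text
time: 13.38
position: [0.5339, -0.0264, 0.0981]
eef_rot: [0.19, 0.691, 0.17, -0.676]
ft_force: [2.2, -6.4, -0.5]
gripper_width: 0.0855
```

send_rows(moves=[{"jaw": 1, "tx": 0.03, "ty": -0.09, "tz": -0.02, "turn": 0.4}])

```text
time: 13.5
position: [0.5328, -0.0221, 0.0966]
eef_rot: [0.18, 0.694, 0.159, -0.679]
ft_force: [2.0, -6.3, 0.6]
gripper_width: 0.0855
```

Run:
```python
from h import *
t=th_of(); ang(); reds("scene")
```

```text
[ 0.5328 -0.0221  0.0966] F [ 2.  -6.3  0.6] F tool [-0.4  6.6  1.2] th 0.99 off 0.0012 zerr -0.0010 tilt [ 0.028 -0.023]
top {'end': (29, np.float64(-0.1722), np.float64(-0.1135), 'th 0.988', 'r 0.206')}
scene {'ring': (33, np.float64(-0.0322), np.float64(-0.0263), 'th 0.886', 'r 0.042')}
scene red 32 [245.5 254.4] [0.6356 0.0103 0.1499] jy 0.0293 z 0.144 0.155
scene red 238 [263.8 295.5] [0.6776 0.1192 0.1645] jy 0.1395 z 0.136 0.185
scene yel 32 [257.5 279. ] [0.6271 0.0393 0.0678] jy 0.0581 z 0.06 0.078
```

send_rows(moves=[{"jaw": 1, "tx": 0.03, "ty": -0.09, "tz": -0.02, "turn": 0.4}])

```text
time: 13.78
position: [0.5318, -0.0178, 0.0952]
eef_rot: [0.17, 0.697, 0.148, -0.681]
ft_force: [2.2, -6.8, -0.2]
gripper_width: 0.0853
```

Run:
```python
from h import *
t=th_of(); s,c=ang(); reds("scene")
a=cv2.resize(s["image"][140:260,210:360],(750,600),interpolation=cv2.INTER_CUBIC); cv2.imwrite("pics/brk.png",a[...,::-1])
```

```text
[ 0.5318 -0.0178  0.0952] F [ 2.2 -6.8 -0.2] F tool [0.5 7.1 1. ] th 1.015 off 0.0015 zerr -0.0015 tilt [ 0.029 -0.024]
top {'end': (29, np.float64(-0.1754), np.float64(-0.1083), 'th 1.018', 'r 0.206')}
scene {'ring': (31, np.float64(-0.0326), np.float64(-0.0255), 'th 0.907', 'r 0.041')}
scene red 30 [246.  254.7] [0.6353 0.0116 0.15  ] jy 0.0307 z 0.145 0.156
scene red 239 [263.8 295.4] [0.6776 0.1193 0.1648] jy 0.1396 z 0.135 0.186
scene yel 32 [257.5 279. ] [0.6272 0.0394 0.068 ] jy 0.0582 z 0.061 0.077
```

View pics/brk.png

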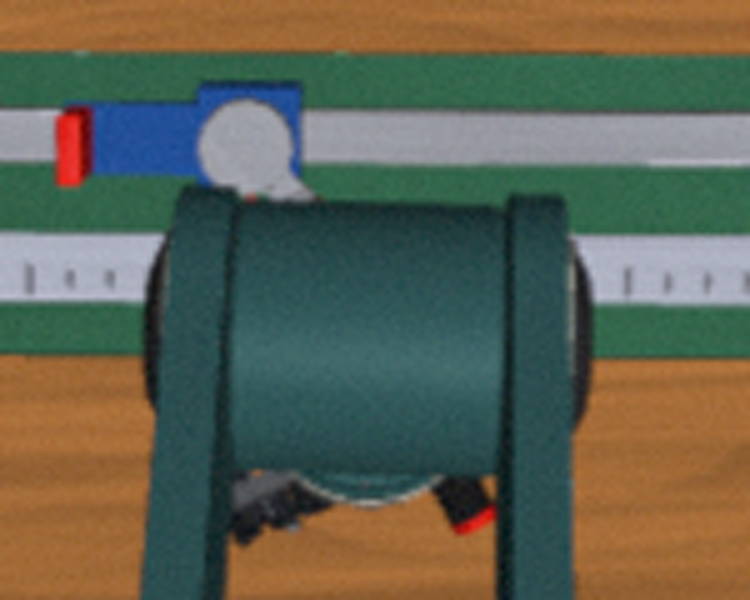

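Top view: the handle's end cap is at crop (475,520) and the arm hides the hinge. The ring has nearly stopped turning while the end cap keeps going, at a steady ~7 N. I'll release and use the spring-back to see how far the hinge went.

send_rows(moves=[{"jaw": 1, "tx": -0.02, "ty": 0.15, "tz": 0, "turn": 0}, {"jaw": 1, "tx": -0.02, "ty": 0.2, "tz": 0, "turn": 0}, {"jaw": 1, "tx": -0.02, "ty": 0.2, "tz": 0, "turn": 0}, {"jaw": 1, "tx": 0, "ty": 0, "tz": 0, "turn": 0}])

```text
time: 14.42
position: [0.549, -0.05, 0.1027]
eef_rot: [0.174, 0.698, 0.15, -0.679]
ft_force: [-0.4, 0.2, -0.3]
gripper_width: 0.0857
```

Run:
```python
from h import *
t=th_of(); s,c=ang(); reds("scene")
```

```text
[ 0.549  -0.05    0.1027] F [-0.4  0.2 -0.3] F tool [ 0.3 -0.4  0.3] th 0.78 off 0.0047 zerr -0.0042 tilt [ 0.034 -0.026]
top {'end': (28, np.float64(-0.1528), np.float64(-0.1395), 'th 0.831', 'r 0.207')}
scene {'ring': (35, np.float64(-0.0301), np.float64(-0.0294), 'th 0.796', 'r 0.042')}
scene red 34 [244.1 253.9] [0.637  0.0071 0.1497] jy 0.0262 z 0.138 0.155
scene red 239 [263.8 295.4] [0.6774 0.1193 0.1648] jy 0.1395 z 0.134 0.186
scene yel 33 [257.2 279.1] [0.628  0.0396 0.0689] jy 0.0584 z 0.061 0.087
```

Spring-back: the end cap moved 38 mm, so the hinge opened about 0.14–0.17 rad (bounds 0.115–0.22), and the handle is straight again. The low bound is close to 0.10, so I'll pull once more to slightly past the same spot. That stays safely under 0.30.

send_rows(moves=[{"jaw": 1, "tx": 0.04, "ty": -0.2, "tz": 0, "turn": 0}, {"jaw": 1, "tx": 0.04, "ty": -0.15, "tz": 0, "turn": 0}, {"jaw": 1, "tx": 0.03, "ty": -0.12, "tz": 0, "turn": 0.1}, {"jaw": 1, "tx": 0.03, "ty": -0.08, "tz": 0, "turn": 0.1}])

```text
time: 15.08
position: [0.5323, -0.019, 0.0919]
eef_rot: [0.17, 0.698, 0.144, -0.68]
ft_force: [2.4, -6.0, 2.3]
gripper_width: 0.0856
```

Run:
```python
from h import *
t=th_of(); s,c=ang(); reds("scene")
plan([(*tcp(1.03),2)])
```

```text
[ 0.5323 -0.019   0.0919] F [ 2.4 -6.   2.3] F tool [-2.1  6.6  0.4] th 1.005 off 0.0017 zerr -0.0052 tilt [ 0.033 -0.031]
top {'end': (25, np.float64(-0.1748), np.float64(-0.1088), 'th 1.014', 'r 0.206')}
scene {'ring': (33, np.float64(-0.0326), np.float64(-0.026), 'th 0.898', 'r 0.042')}
scene red 32 [245.8 254.6] [0.6354 0.0108 0.1497] jy 0.0299 z 0.142 0.155
scene red 241 [263.9 295.4] [0.6775 0.1194 0.1648] jy 0.1396 z 0.134 0.186
scene yel 33 [257.6 279.1] [0.6269 0.0397 0.0679] jy 0.0585 z 0.061 0.081
{"jaw":1,"tx":-0.04,"ty":-0.03,"tz":0.01,"turn":-0.11},
{"jaw":1,"tx":-0.04,"ty":-0.03,"tz":0.01,"turn":-0.11},
-> [ 0.53  -0.016  0.096]
```

One more small step (~5 mm), holding briefly, then release the same way.

send_rows(moves=[{"jaw": 1, "tx": -0.03, "ty": -0.08, "tz": -0.01, "turn": 0.1}])

```text
time: 15.35
position: [0.5302, -0.0144, 0.0933]
eef_rot: [0.168, 0.699, 0.141, -0.681]
ft_force: [0.4, -8.2, -2.3]
gripper_width: 0.085
```

Run:
```python
from h import *
t=th_of(); s,c=ang(); cv2.imwrite("pics/b2.png",c["image"][...,::-1])
```

```text
[ 0.5302 -0.0144  0.0933] F [ 0.4 -8.2 -2.3] F tool [2.6 7.5 3.1] th 1.04 off 0.0010 zerr -0.0025 tilt [ 0.033 -0.032]
top {'end': (24, np.float64(-0.1785), np.float64(-0.1039), 'th 1.044', 'r 0.207')}
scene {'ring': (32, np.float64(-0.0329), np.float64(-0.0256), 'th 0.908', 'r 0.042')}
```

send_rows(moves=[{"jaw": 1, "tx": -0.02, "ty": 0.15, "tz": 0, "turn": 0}, {"jaw": 1, "tx": -0.02, "ty": 0.2, "tz": 0, "turn": 0}, {"jaw": 1, "tx": -0.02, "ty": 0.2, "tz": 0, "turn": 0}, {"jaw": 1, "tx": 0, "ty": 0.05, "tz": 0, "turn": 0}])

```text
time: 15.95
position: [0.5465, -0.0448, 0.0996]
eef_rot: [0.171, 0.701, 0.141, -0.678]
ft_force: [-0.6, -0.8, 0.6]
gripper_width: 0.0852
```

Run:
```python
from h import *
t=th_of(); s,c=ang(); reds("scene"); b=cv2.imread("pics/b2.png")[...,::-1]
f=lambda i:cv2.resize(i[225:285,200:275],(400,320),interpolation=cv2.INTER_CUBIC)
cv2.imwrite("pics/cmp.png",np.hstack([f(b),f(c["image"])])[...,::-1])
```

```text
[ 0.5465 -0.0448  0.0996] F [-0.6 -0.8  0.6] F tool [-0.6  0.5  0.9] th 0.815 off 0.0050 zerr -0.0056 tilt [ 0.04  -0.034]
top {'end': (26, np.float64(-0.1536), np.float64(-0.1388), 'th 0.836', 'r 0.207')}
scene {'ring': (35, np.float64(-0.0308), np.float64(-0.03), 'th 0.799', 'r 0.043')}
scene red 34 [243.9 253.9] [0.6376 0.0069 0.1505] jy 0.026 z 0.141 0.156
scene red 239 [263.8 295.4] [0.6775 0.1193 0.1647] jy 0.1396 z 0.134 0.185
scene yel 33 [257.2 279.1] [0.6278 0.0394 0.0685] jy 0.0582 z 0.06 0.092
```

View pics/cmp.png

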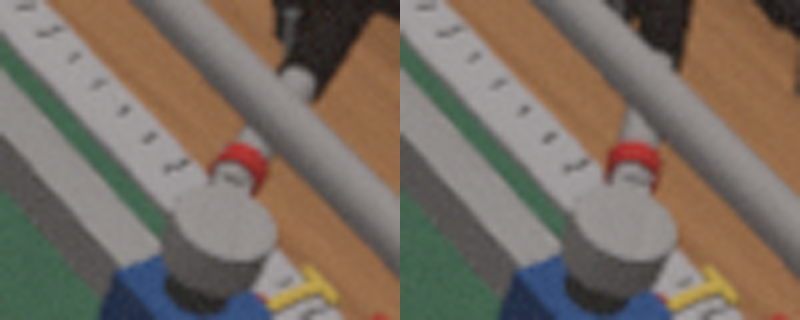

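The side-by-side shows the break clearly: on the left (pulling) the shaft kinks at the ring, and on the right (released) it is straight. The block hasn't moved. I'll lift the tool out and back away.

Run:
```python
from h import *
o=env.observe(); M=rot(o["eef_rot"]); p=o["position"]; y=np.arctan2(M[1,1],M[0,1])
plan([(p[0],p[1],.19,y,4),(.42,-.06,.25,y,4)])
```

```text
{"jaw":1,"tx":-0.38,"ty":0.02,"tz":-0.01,"turn":-0.00},
{"jaw":1,"tx":-0.38,"ty":0.02,"tz":-0.01,"turn":-0.00},
{"jaw":1,"tx":-0.38,"ty":0.02,"tz":-0.01,"turn":-0.00},
{"jaw":1,"tx":-0.38,"ty":0.02,"tz":-0.01,"turn":-0.00},
-> [ 0.546 -0.045  0.19 ]
{"jaw":1,"tx":-0.27,"ty":-0.16,"tz":0.50,"turn":-0.00},
{"jaw":1,"tx":-0.27,"ty":-0.16,"tz":0.50,"turn":-0.00},
{"jaw":1,"tx":-0.27,"ty":-0.15,"tz":0.50,"turn":-0.00},
{"jaw":1,"tx":-0.27,"ty":-0.16,"tz":0.50,"turn":-0.00},
-> [ 0.42 -0.06  0.25]
```

send_rows(moves=[{"jaw": 1, "tx": -0.3, "ty": 0.02, "tz": 0, "turn": 0}, {"jaw": 1, "tx": -0.38, "ty": 0.02, "tz": 0, "turn": 0}, {"jaw": 1, "tx": -0.38, "ty": 0.02, "tz": 0, "turn": 0}, {"jaw": 1, "tx": -0.38, "ty": 0.02, "tz": 0, "turn": 0}, {"jaw": 1, "tx": -0.3, "ty": 0, "tz": 0, "turn": 0}, {"jaw": 1, "tx": -0.2, "ty": -0.15, "tz": 0.5, "turn": 0}, {"jaw": 1, "tx": -0.2, "ty": -0.15, "tz": 0.5, "turn": 0}, {"jaw": 1, "tx": -0.2, "ty": -0.15, "tz": 0.5, "turn": 0}, {"jaw": 1, "tx": -0.2, "ty": -0.15, "tz": 0.5, "turn": 0}, {"jaw": 1, "tx": 0, "ty": -0.15, "tz": 0.5, "turn": 0}, {"jaw": 1, "tx": 0, "ty": 0, "tz": 0, "turn": 0}, {"jaw": 1, "tx": 0, "ty": 0, "tz": 0, "turn": 0}])

```text
time: 17.6
position: [0.3797, -0.0646, 0.2593]
eef_rot: [0.171, 0.7, 0.143, -0.679]
ft_force: [0.7, -0.1, 0.2]
gripper_width: 0.0853
```

Run:
```python
from h import *
print(env.observe()["position"]); s,c=ang(); reds("top"); reds("scene"); P,ok=cloud(s)
for u,v in((153,292),(389,282)): print(P[v,u])
o=np.vstack([cv2.resize(s["image"][140:340,120:420],(600,400)),cv2.resize(c["image"][150:350,120:420],(600,400))])
cv2.imwrite("pics/end.png",cv2.resize(o,(450,600))[...,::-1])
```

```text
[ 0.37970222 -0.06457729  0.25932352]
top {'ring': (45, np.float64(-0.0302), np.float64(-0.0302), 'th 0.786', 'r 0.043'), 'end': (29, np.float64(-0.1529), np.float64(-0.1397), 'th 0.831', 'r 0.207')}
   shaft dir 0.842
scene {'ring': (35, np.float64(-0.0305), np.float64(-0.0298), 'th 0.798', 'r 0.043'), 'end': (11, np.float64(-0.1528), np.float64(-0.1398), 'th 0.830', 'r 0.207')}
   shaft dir 0.838
top red 97 [224.1 168.9] [0.6661 0.1148 0.1753] jy 0.1348 z 0.156 0.186
top red 8 [260.  182.5] [0.6589 0.0357 0.091 ] jy 0.0554 z 0.087 0.098
top red 43 [272.  183.1] [0.637  0.0063 0.1514] jy 0.0254 z 0.144 0.156
top red 27 [318.  234.5] [ 0.5235 -0.0998  0.0979] jy -0.084 z 0.089 0.103
top yel 42 [259.5 195.9] [0.6308 0.0381 0.07  ] jy 0.057 z 0.062 0.083
scene red 11 [252.9 213.7] [ 0.5222 -0.0983  0.0984] jy -0.0826 z 0.093 0.101
scene red 33 [244.  253.8] [0.6374 0.007  0.1505] jy 0.0261 z 0.144 0.156
scene red 238 [263.9 295.3] [0.6774 0.1193 0.1649] jy 0.1396 z 0.137 0.184
scene yel 33 [257.2 279.1] [0.6278 0.0394 0.0685] jy 0.0582 z 0.058 0.082
[0.40406921 0.30277049 0.03401548]
[ 0.41541873 -0.28334665  0.00196695]
```

View pics/end.png

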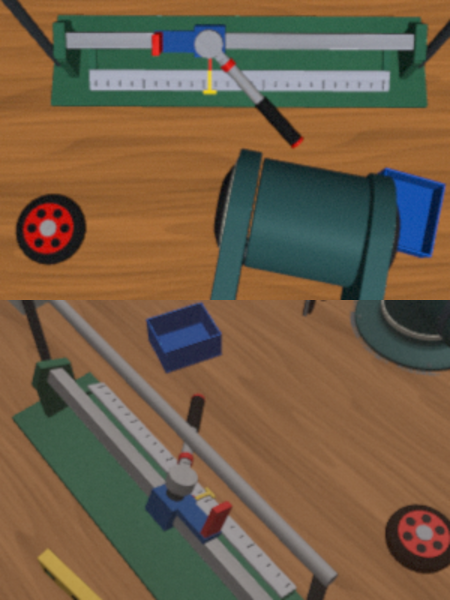

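Both views show the pointer on the mark, the handle straight and drawn down-slope, the tool clear, and the wheel and bin where they were. I'm handing the job in.

```bash
python3 -c "
from bench import env
print(env.close_job())"
```

```text
the job is handed in; nothing more can be done
None
```

The stop block is on the mark, the wrench has been broken over and let go, and the job is handed in. No verdict came back.

**Method:** The moves can't tilt the tool, so I kept it upright on the robot's side of the tube, with the jaws open across the bar. The far finger pushed the fin about 88 mm in +y and backed off. Then it hooked the handle from behind and drew it round its arc. The force went from about 3 N to a steady 7 N, and I let go at the break.

I pulled a second time, about 5 mm further, because the first pull's estimate (0.115–0.22 rad) was close to the 0.10 limit. The second pull gave about 0.18–0.2 rad by my estimate, with a ceiling of about 0.25. The hinge was never measured directly. The bounds come from the end cap springing back 38 mm, then 43 mm, and a picture showed the kink while pulling.

**Last checks:**

| Check | Result |
|---|---|
| Pointer to mark | about 1.5 mm short in the top view (limit 6 mm); the scene camera placed the mark about 1 mm further on, so at most about 3 mm |
| Block during the pulls | did not move |
| Handle | straight: ring-to-end direction 0.84 rad against 0.83 rad from the screw to the end cap |
| Grip | about 118 mm down-slope of the screw (needs 65 mm) |
| Wheel and bin | spot depth readings unchanged within about 3 mm |
| Tool | clear of everything; robot clock at 17.6 s |

**Disagreements:** The red ring measured about 43 mm from the screw axis, against 35 mm given for the hinge. The ring angle also read differently in the two cameras at first (0.15 and 0.04 rad). I put both down to seeing only part of the ring, and used only changes in its angle.

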